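Try the drilling jig's carriage and slide it home

ROBOT

A 6-joint arm with a two-finger parallel gripper is mounted at the origin on the work surface. World frame = base frame: x ahead of the robot, y to its left, z up, the work surface at z = 0. Lengths are in mm, angles in rad, forces in N, time in s.
With the tool pointing down it reaches from about 350 to 775 mm from the base axis. Payload 7.3 kg.
Tool frame: the origin (TCP) lies at the very end of the fingers, on their centre line; the grasp point (between the pads) lies 19 mm behind it; z points along the fingers, y is the line along which they close (so a half turn about z gives the same grasp; the last joint's range is limited). The gripper opens to 92 mm and grips with 3 to 60 N. Pads are 19 mm wide; open, the fingers measure 130 mm over their backs; the gripper's body (75 mm by 190 mm) begins 47 mm behind the grasp point.
Start: joints at [-1.425, 0.342, 1.524, -0, 1.275, -0.146], TCP at [151.052, -502.82, 226.741] pointing down, gripper open.
Joint ranges: [-2.53, 2.53], [-0.77, 2.02], [0.04, 2.7], [-1, 4.14], [0.28, 2.66], [-3.11, 3.11]. Speed limits (rad/s): [2.57, 2.57, 3.14, 3.14, 3.14, 3.14].

INTERFACE

Orientations are given as [roll, pitch, yaw] about the fixed x, y, z axes, in that order (R = Rz(yaw) Ry(pitch) Rx(roll)).
In Python, from plant import * gives the robot as it stands.
- The arm moves only by the tool arm_command, never from a script. Its arguments are lists of equal length, an entry for each row: "gripper": the finger opening in mm, from 0 to 91.8; "dp": the shift along the tool's x, y, z in units of 25 mm (1.0 is 25 mm), a list of three; "twist": the turn about the tool's z in units of 5 degrees (1.0 is 5 degrees). A call has exactly 5 rows; each row shifts and turns the commanded pose from where the row before left it, along the tool's axes as they then stand; what a row does not reach is not made up. A row lasts 1/8 s, in which the tool goes at most 62.5 mm and 10.7 degrees, less where a joint would pass 70% of its speed; a pose out of reach is approached as far as the arm can. A call is refused whole if a number of a shift passes 1 or a number of a turn 1, either way. A call with a gripper value outside its range is refused whole. The fingers move at their own pace and stop on an object; the grip force is fixed at half the most. Time passes only in rows, so rows that do not move let the fingers close, or fill a call up. It gives the time, the measured TCP pose, the force, the opening and the grip force at its end, in the units of the state.
- get_obs(): the state, without advancing time (a new reading comes with each control period).
- capture(name): name is "scene" or "top" or "wrist"; returns the picture (420x560x3 uint8, red, green, blue); there is no depth.
- get_calibration(name): a dict with "mtx" (3x3 intrinsics, pixels), "position" and "attitude" of the camera in the world; the wrist camera has in their place "mount" (4x4, takes a point from camera to tool coordinates, whose origin is the TCP and whose axes are the flange's). Camera axes: x right, y down, z forward; pixel columns grow to the right and rows downward; lengths in mm; the calibration is good to about 2 mm. A picture is of the moment at which its call begins: read the wrist's pose just before it. get_calibration takes no time and is no camera call.
- close_job(): hands the job in; it is judged then, once.
The state is a dict: "time": time; "joint_positions": joint angles; "dq": joint speeds; "tau": joint torques, N m; "tool_pos": TCP position; "tcp_rot": TCP orientation; "contact_force": force on the tool from outside, world axes, zero at the start; "moment": the same for the moment, N m; "grip_width": finger opening in mm; "finger_force": force on a finger pad.
Only numpy, scipy, OpenCV 4.12 (cv2) and the standard library are available. Lean on these libraries where they do the work, as an engineer would, in place of code of your own. Each camera call takes 0.05 s, during which the arm holds its last target. There are 200 camera calls.

TASK

Slide the carriage on the drilling jig's bed along until it rests against the end stop, and leave it there. The lock lever beside the bed has lost its markings, so first try the carriage towards the stop with the lever left alone; if it catches, swing the lever fully over to its other side and then slide the carriage home. Leave the spare carriage, oil bottle, spanner and tin on the bench as they are.

Things in the scene. Friction and masses are not known exactly. Their poses are not given: they have to be found in the camera images.
- bed: Bed of the drilling jig, fixed to the bench: aluminium slab 90 x 270 x 26 mm (x, y, z) with two steel rods on top and a steel end stop (90 x 22 mm, top 58 mm above the bench) at its +y end. Origin: centre of its underside on the bench; +y is the direction in which the carriage slides to the stop, z is up. The lock lever's bracket is on its -x side.
- carriage (a joint): Travel of the carriage on the bed, in m: 0 at the start, 0.12 when its front face meets the end stop. It slides with 1 to 2 N of friction and stays where it is left. If locked it has only 8 mm of play towards the stop and then stops dead; it cannot be seen from outside whether it is locked.
- carriage_knob (a point): Middle of the black round knob (22 mm across, 20 mm tall, vertical axis) on the upright steel post of the carriage on the bed; 96 mm above the bench, the knob's top at 111 mm. Post 18 mm thick below, down to the carriage's grey plate (88 x 80 mm, top 51 mm above the bench). A flat steel workpiece lies on the plate on its bed +x side, its screw heads up to 67 mm above the bench. Axes parallel to the bed's.
- lever (a joint): Angle of the lock lever in rad, from 0 (swung towards the carriage's starting end, about where it starts) to 1.2 (fully over towards the end stop); it turns about a vertical axis, clockwise from above as the value grows, against about 2 N at its knob, and stays where it is left. One end of its swing locks the carriage and the other frees it, but which is which varies and cannot be seen. Fully over always changes it. It changes over in the middle half of the swing.
- lever_knob (a point): Point near the top of the lever's black upright cylindrical knob (18 mm across, 40 mm tall, top 86 mm above the bench), on its axis 72 mm above the bench. It is carried 65 mm from the pivot on a thin arm (5 mm radius, 43 to 57 mm above the bench).
- lever_pivot (a point): Point on the lever's vertical pivot axis, at the same height (72 mm) as lever_knob; fixed to the bed. In the bed's frame it is at x -70, y -20 mm.
- spare: Spare carriage standing loose on the bench beside the bed's end-stop end: same grey plate (88 x 80 mm) and knob on a post (top 78 mm above the bench), with no workpiece on it. To be left alone. Origin: centre of its underside.
- oil: Black oil bottle, 56 mm across, 130 mm tall, standing on the bench. To be left alone. Origin: centre of its underside.
- spanner: Steel spanner 160 mm long lying on the bench on the far side of the bed. To be left alone.
- tin: Open steel tin, 70 mm across, 60 mm tall. To be left alone. Origin: centre of its underside.

How it is judged:
By the outcome, as a careful person would: the job done as asked, in the order asked, and still so for the second after the job is handed in, with the robot touching nothing.
It also fails if it takes over 61 s, if anything falls off the work surface, if the arm or the gripper's body presses on something with over 40 N, if the wrist force passes 120 N, or if a joint passes its speed limit or range.

## Working session

There is one attempt and no reset: what is moved stays moved. The work goes in short steps, Python scripts to look and compute and a tool call to move; the robot and the scene stay as the last step left them, time stands still between calls to the robot, and variables do not carry over. Pictures are saved under pics/ and viewed, at most 10 in all, crops included, and the job is handed in when it is done.

Besides the shell and the picture viewer there is one more tool, called after ">>>" by a JSON object that holds its "api" and its "payload", one argument or row to a line. arm_command: Moves the arm, as the interface text tells. Its arguments: {"type":"object","properties":{"gripper":{"type":"array"},"dp":{"type":"array"},"twist":{"type":"array"}},"required":["gripper","dp","twist"]}

```bash
mkdir -p pics; ls; python3 - <<'E'
from plant import *
import cv2,numpy as np
a=capture("scene");b=capture("top")
cv2.imwrite("pics/s.png",a[...,::-1]);cv2.imwrite("pics/t.png",b[...,::-1])
for n in("scene","top"):print(get_calibration(n))
o=get_obs();print(o)
E
```

```text
pics
{'mtx': array([[448.84037452,   0.        , 281.7751095 ],
       [  0.        , 448.84037452, 208.05289099],
       [  0.        ,   0.        ,   1.        ]]), 'position': array([1188.9671124 , -297.34952824,  821.30445941]), 'attitude': array([-2.41841925, -0.01470043,  1.10456065])}
{'mtx': array([[419.72441512,   0.        , 284.41775566],
       [  0.        , 419.72441512, 211.08232658],
       [  0.        ,   0.        ,   1.        ]]), 'position': array([466.37938847,   6.98021529, 932.70912974]), 'attitude': array([-3.00284528,  0.02813037, -1.5645363 ])}
{'time': 0.1, 'joint_positions': array([-1.42498420e+00,  3.42638302e-01,  1.52491415e+00, -6.80934095e-06,
        1.27537829e+00, -1.46008053e-01]), 'dq': array([ 0.00066239, -0.00023744, -0.00275755,  0.000602  , -0.00075383,
       -0.00139271]), 'tau': array([ 1.21019631e-03, -4.32003701e+01, -2.44695532e+01,  7.19132437e-02,
        5.26160456e-02, -6.17665091e-05]), 'tool_pos': array([ 151.00370608, -502.4458241 ,  226.12466775]), 'tcp_rot': array([-3.14026786e+00, -1.88235500e-04,  2.91822043e-01]), 'contact_force': array([-0.36838975,  0.6189197 , -0.40461355]), 'moment': array([ 0.04033171, -0.00587813, -0.036308  ]), 'finger_force': 0.0, 'grip_width': 91.6718468632894}
```

View pics/s.png

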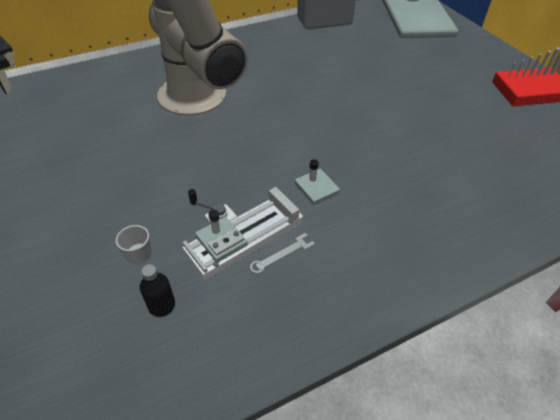

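View pics/t.png

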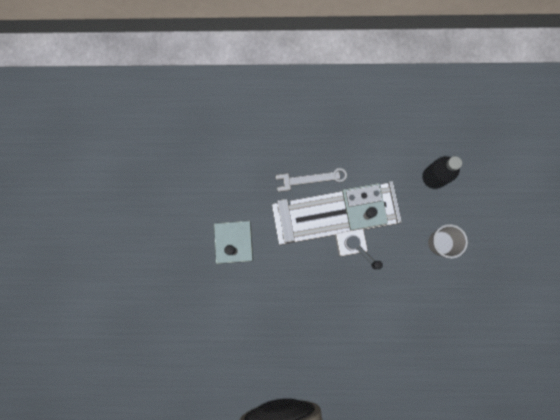

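The scene view shows the carriage knob at about (214,215), the lever knob at (193,197) and the spare's knob at (314,164). The top view shows them at about (371,212), (377,265) and (230,250), with the bed running from (276,222) at its stop end to (398,203).

```bash
cat >h.py <<'E'
from plant import *
import cv2,numpy as np
from scipy.spatial.transform import Rotation as Ro
def cam(n):
    c=get_calibration(n);return c["mtx"],np.array(c["position"]),Ro.from_euler("xyz",c["attitude"]).as_matrix()
def ray(n,p):
    K,t,R=cam(n);d=R@np.linalg.inv(K)@np.array([p[0],p[1],1.]);return t,d/np.linalg.norm(d)
def onz(n,p,z):
    t,d=ray(n,p);return t+d*(z-t[2])/d[2]
def tri(p,q):
    a,d=ray("scene",p);b,e=ray("top",q)
    s=np.linalg.lstsq(np.c_[d,-e],b-a,rcond=None)[0]
    u,v=a+d*s[0],b+e*s[1];return (u+v)/2,np.linalg.norm(u-v)
def blob(img,p,thr=45,r=13):
    x,y=p;m=np.zeros(img.shape[:2],np.uint8)
    m[y-r:y+r+1,x-r:x+r+1]=(img[y-r:y+r+1,x-r:x+r+1].max(2)<thr)
    n,l,s,c=cv2.connectedComponentsWithStats(m)
    i=1+np.argmin([np.hypot(*(k-np.array(p))) - .02*a[4] for k,a in zip(c[1:],s[1:])])
    return c[i],s[i]
E
python3 - <<'E'
from h import *
s=cv2.imread("pics/s.png");t=cv2.imread("pics/t.png")
for n,p,q in(("car",(214,215),(371,212)),("lev",(193,197),(377,265)),("spare",(314,164),(230,250))):
    a,sa=blob(s,p);b,sb=blob(t,q);print(n,a.round(1),sa,b.round(1),sb,*tri(a,b))
# bed: bright pixels
m=((t.min(2)>150)).astype(np.uint8);m[:150]=0
m[:, :265]=0;m[:,410:]=0;m[:182]=0
cs,_=cv2.findContours(cv2.morphologyEx(m,cv2.MORPH_CLOSE,np.ones((5,5))),0,2);
for c in cs:
    if cv2.contourArea(c)>200: print(cv2.contourArea(c),cv2.boxPoints(cv2.minAreaRect(c)).round(1).tolist())
big=np.vstack([cv2.resize(s[160:290,120:350],None,fx=3,fy=3,interpolation=2)[:, :690],])
b2=cv2.resize(t[160:290,210:410],None,fx=3.4,fy=3.4,interpolation=2)
cv2.imwrite("pics/s2.png",big);cv2.imwrite("pics/t2.png",b2)
E
```

```text
Traceback (most recent call last):
  File "h.py", line 18, in blob
    i=1+np.argmin([np.hypot(*(k-np.array(p))) - .02*a[4] for k,a in zip(c[1:],s[1:])])
        ~~~~~~~~~^^^^^^^^^^^^^^^^^^^^^^^^^^^^^^^^^^^^^^^^^^^^^^^^^^^^^^^^^^^^^^^^^^^^^
ValueError: attempt to get argmin of an empty sequence
```

```bash
python3 - <<'E'
from h import *
s=cv2.imread("pics/s.png");t=cv2.imread("pics/t.png")
big=cv2.resize(s[160:290,120:350],None,fx=3,fy=3,interpolation=2)
b2=cv2.resize(t[160:290,210:410],None,fx=3.4,fy=3.4,interpolation=2)
cv2.imwrite("pics/s2.png",big);cv2.imwrite("pics/t2.png",b2)
for n,p,q in(("car",(214,215),(371,212)),("lev",(193,197),(377,265)),("spare",(314,164),(230,250))):
    for im,k in((s,p),(t,q)):
        w=im[k[1]-9:k[1]+10,k[0]-9:k[0]+10].max(2);print(n,w.min(),np.median(w))
    try:
        a,sa=blob(s,p,55,9);b,sb=blob(t,q,55,9);print(n,a.round(1),sa,b.round(1),sb,*tri(a,b))
    except Exception as e:print(e)
m=((t.min(2)>150)).astype(np.uint8)
m[:, :265]=0;m[:,410:]=0;m[:182]=0
cs,_=cv2.findContours(cv2.morphologyEx(m,cv2.MORPH_CLOSE,np.ones((5,5))),0,2);
for c in cs:
    if cv2.contourArea(c)>200: print(cv2.contourArea(c),cv2.boxPoints(cv2.minAreaRect(c)).round(1).tolist())
E
```

```text
car 23 90.0
car 52 159.0
car [213.9 215.2] [209 209  12  13  98] [373.3 210.7] [373 210   2   2   3] [ 583.87961188 -142.80081871  105.58367681] 4.771038793881086
lev 14 93.0
lev 33 105.0
lev [192.3 196.6] [188 189   9  16 100] [376.2 264.4] [372 262  10   6  33] [ 478.0244669  -155.80915181   66.41801753] 0.6824916277164554
spare 15 96.0
spare 41 168.0
spare [313.5 164.5] [310 160   8  10  72] [233.5 250.2] [232 248   4   5  12] [507.15187914 140.22598443  69.76303164] 8.547026987259143
5502.5 [[271.29998779296875, 201.60000610351562], [394.0, 181.1999969482422], [404.6000061035156, 244.89999389648438], [281.8999938964844, 265.3999938964844]]
```

View pics/t2.png

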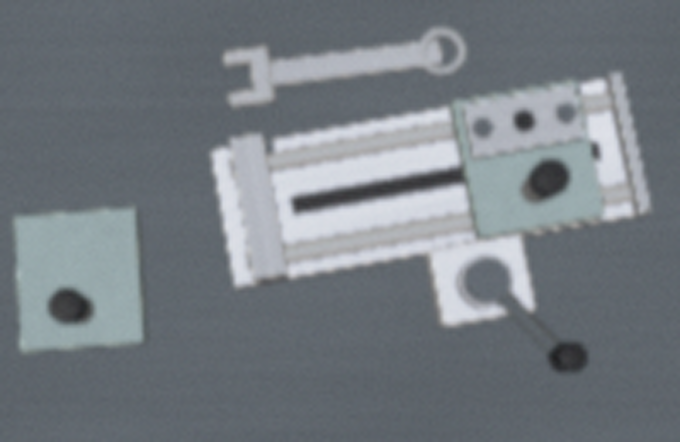

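View pics/s2.png

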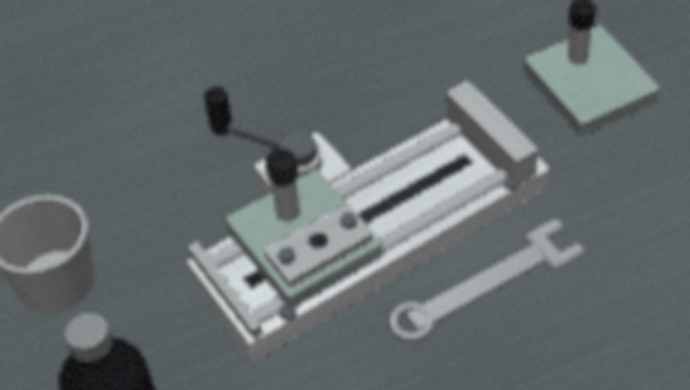

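The top crop shows the carriage knob's top at full-picture (371.5,212.4), the lever knob at (377,265), the pivot disc at (352.6,242.6), and the slab corners at (272.4,204.1), (280,244.1), (392.4,181.5) and (401.2,222.4). The scene crop shows the carriage at its starting end, with the lever swung towards that end.

```bash
python3 - <<'E'
from h import *
s=cv2.imread("pics/s.png");t=cv2.imread("pics/t.png")
for n,p,q in(("car",(214,215),(371,212)),("lev",(193,197),(377,265)),("spare",(314,164),(230,250))):
    a,sa=blob(s,p,70,11);b,sb=blob(t,q,85,8);P,e=tri(a,b);print(n,a.round(1),b.round(1),sb,P.round(1),e.round(1))
C=np.array([onz("top",p,26)[:2] for p in((272.4,204.1),(280,244.1),(401.2,222.4),(392.4,181.5))])
print(C.round(1)," len/width",np.linalg.norm(C[0]-C[3]),np.linalg.norm(C[1]-C[2]),np.linalg.norm(C[0]-C[1]),np.linalg.norm(C[3]-C[2]))
yd=(C[0]+C[1]-C[2]-C[3]);yd/=np.linalg.norm(yd);xd=np.array([yd[1],-yd[0]]);o=C.mean(0)
print("ydir",yd,"yaw",np.arctan2(-xd[1]*-1,xd[0]),"origin",o)
print("pivot",o-70*xd-20*yd,"check disc",onz("top",(352.6,242.6),45))
for n,q,z in(("carknob",(371.5,212.4),111),("lev",(377.1,265),86)):
    P=onz("top",q,z)[:2];print(n,P,"bed",(P-o)@xd,(P-o)@yd)
E
```

```text
car [213.7 214.3] [370.7 212.4] [366 208  11  10  89] [ 580.1 -139.9  102.9] 1.0
lev [192.8 197.1] [376.5 264.7] [371 260  12  10  92] [ 477.7 -155.8   64.5] 1.2
spare [313.5 164.4] [230.2 249.7] [225 245  12  10  81] [506.7 144.3  68.6] 2.2
[[ 608.3   59.7]
 [ 520.9   42.4]
 [ 568.8 -218.9]
 [ 658.8 -202.6]]  len/width 267.1433003663204 265.5962825314562 89.06890821015726 91.40548007761913
ydir [-0.18482011  0.98277237] yaw 0.18588881236081775 origin [589.18574565 -79.85149077]
pivot [ 524.08808199 -112.44434561] check disc [ 523.5949163 -111.2366207   45.       ]
carknob [ 578.80995635 -140.38812031] bed -21.38542534839396 -57.57607230112878
lev [ 476.63496807 -153.59922295] bed -124.24185797104067 -51.67558670135558
```

>>> {"api": "arm_command", "payload": {
  "gripper": [50,50,50,50,50],
  "dp": [
    [0,0,0],
    [0.8,-0.4,0],
    [1,-0.55,0],
    [1,-0.55,0],
    [1,-0.55,0]
  ],
  "twist": [1,0.2,0,0,0]
}}

```text
time: 0.72
tool_pos: [235.2, -433.7, 226.4]
tcp_rot: [-3.141, 0.0, 0.187]
contact_force: [-1.1, 0.1, 0.3]
grip_width: 51.1
finger_force: 0.0
```

>>> {"api": "arm_command", "payload": {
  "gripper": [50,50,50,50,50],
  "dp": [
    [1,-0.55,0],
    [1,-0.55,0],
    [1,-0.55,0],
    [1,-0.55,0],
    [1,-0.55,0]
  ],
  "twist": [0,0,0,0,0]
}}

```text
time: 1.35
tool_pos: [345.2, -342.9, 226.4]
tcp_rot: [-3.141, 0.0, 0.187]
contact_force: [0.2, 0.3, 0.3]
grip_width: 50.1
finger_force: 0.0
```

>>> {"api": "arm_command", "payload": {
  "gripper": [50,50,50,50,50],
  "dp": [
    [1,-0.55,0],
    [1,-0.55,0],
    [1,-0.55,0],
    [1,-0.55,0],
    [1,-0.55,0]
  ],
  "twist": [0,0,0,0,0]
}}

```text
time: 1.98
tool_pos: [455.2, -252.1, 226.3]
tcp_rot: [-3.141, 0.001, 0.187]
contact_force: [0.0, -0.1, -0.5]
grip_width: 50.1
finger_force: 0.0
```

>>> {"api": "arm_command", "payload": {
  "gripper": [50,50,50,50,50],
  "dp": [
    [1,-0.55,0],
    [1,-0.55,0],
    [1,-0.55,0],
    [0.7,-0.5,0],
    [0,0,0]
  ],
  "twist": [0,0,0,0,0]
}}

```text
time: 2.6
tool_pos: [536.0, -181.8, 226.3]
tcp_rot: [-3.141, 0.001, 0.189]
contact_force: [-0.1, -0.0, 0.1]
grip_width: 49.7
finger_force: 0.0
```

```bash
cat >>h.py <<'E'
def rel(P,z):
    o=get_obs();p=np.array(o["tool_pos"]);R=Ro.from_euler("xyz",o["tcp_rot"]).as_matrix()
    print("t",o["time"],"tcp",p.round(1),"rpy",o["tcp_rot"].round(3),"F",o["contact_force"].round(1),"units to go",(R.T@(np.array([*P,z])-p)/25).round(2))
E
python3 -c "
from h import *
rel((579.5,-140),82)
w=capture('wrist');cv2.imwrite('pics/w.png',w[...,::-1])
print(get_calibration('wrist'))"
```

```text
t 2.6 tcp [ 536.  -181.8  226.3] rpy [-3.141e+00  1.000e-03  1.890e-01] F [-0.1 -0.   0.1] units to go [ 2.03 -1.31  5.77]
{'mtx': array([[293.66828277,   0.        , 276.69818127],
       [  0.        , 293.66828277, 210.61694012],
       [  0.        ,   0.        ,   1.        ]]), 'mount': array([[-4.02607003e-04, -9.57515086e-01, -2.88382903e-01,
         7.89790704e+01],
       [ 9.99999808e-01, -2.49641457e-04, -5.67202365e-04,
         7.23216043e-01],
       [ 4.71112493e-04, -2.88383076e-01,  9.57515002e-01,
        -1.57210453e+02],
       [ 0.00000000e+00,  0.00000000e+00,  0.00000000e+00,
         1.00000000e+00]])}
```

View pics/w.png

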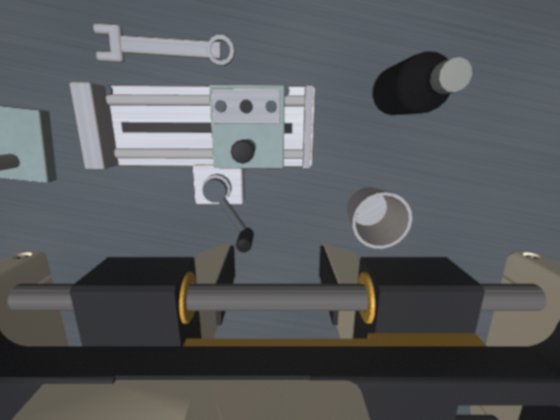

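The wrist view shows the bed level in the picture, so the yaw is right. The carriage knob is at (243,151) and the lever knob's top is at about (246,235).

```bash
python3 -c "
from h import *
c=get_calibration('wrist');o=get_obs();R=Ro.from_euler('xyz',o['tcp_rot']).as_matrix();M=c['mount']
def w(p,z):
    d=R@M[:3,:3]@np.linalg.inv(c['mtx'])@np.array([*p,1.]);t=np.array(o['tool_pos'])+R@M[:3,3];return t+d*(z-t[2])/d[2]
im=cv2.imread('pics/w.png');b,s=blob(im,(243,151),60,14);print(b,s,w(b,101),w(b,111));b,s=blob(im,(246,236),60,14);print(b,s,w(b,75),w(b,86))
for p in((110,88),(113,164),(303,165)):print(w(p,26))
"
```

```text
[247.55479452 151.62328767] [238 141  16  21 146] [ 581.63261455 -146.21738427  101.        ] [ 582.75451338 -147.00489113  111.        ]
[244.81724138 239.43793103] [237 228  17  23 290] [ 481.5098559 -156.6330541   75.       ] [ 486.20982938 -157.05493525   86.        ]
[614.11506085  23.56757888  26.        ]
[528.09455114  17.81994774  26.        ]
[ 569.98993671 -209.01486626   26.        ]
```

>>> {"api": "arm_command", "payload": {
  "gripper": [50,50,50,50,50],
  "dp": [
    [0.7,-0.5,0],
    [0.7,-0.5,0],
    [0.63,-0.31,0],
    [0,0,0.5],
    [0,0,0]
  ],
  "twist": [0,0,0,0,0]
}}

```text
time: 3.28
tool_pos: [578.4, -141.0, 212.4]
tcp_rot: [-3.14, 0.003, 0.187]
contact_force: [-0.1, -0.4, -0.5]
grip_width: 50.0
finger_force: 0.0
```

>>> {"api": "arm_command", "payload": {
  "gripper": [50,50,50,50,50],
  "dp": [
    [0.06,0,1],
    [0,0,1],
    [0,0,1],
    [0,0,0.8],
    [0,0,0]
  ],
  "twist": [0,0,0,0,0]
}}

```text
time: 3.9
tool_pos: [579.4, -141.1, 117.7]
tcp_rot: [-3.14, 0.003, 0.186]
contact_force: [-0.5, 1.2, 0.5]
grip_width: 49.8
finger_force: 0.0
```

>>> {"api": "arm_command", "payload": {
  "gripper": [50,50,50,50,50],
  "dp": [
    [0,0,0.7],
    [0,0,0.6],
    [0,0,0.1],
    [0,0,0],
    [0,0,0]
  ],
  "twist": [0,0,0,0,0]
}}

```text
time: 4.53
tool_pos: [581.3, -141.2, 84.9]
tcp_rot: [3.141, -0.001, 0.187]
contact_force: [-0.8, -0.4, 0.1]
grip_width: 49.9
finger_force: 0.0
```

>>> {"api": "arm_command", "payload": {
  "gripper": [32,32,32,32,32],
  "dp": [
    [0,0,0],
    [0,0,0],
    [0,0,0],
    [0,0,0],
    [0,0,0]
  ],
  "twist": [0,0,0,0,0]
}}

```text
time: 5.15
tool_pos: [580.8, -141.0, 84.2]
tcp_rot: [3.142, 0.0, 0.187]
contact_force: [0.1, -0.3, -0.0]
grip_width: 32.1
finger_force: 0.0
```

>>> {"api": "arm_command", "payload": {
  "gripper": [32,32,32,32,32],
  "dp": [
    [0,-0.1,0],
    [0,-0.1,0],
    [0,-0.1,0],
    [0,0,0],
    [0,0,0]
  ],
  "twist": [0,0,0,0,0]
}}

```text
time: 5.78
tool_pos: [579.5, -133.5, 84.2]
tcp_rot: [-3.142, -0.0, 0.187]
contact_force: [-0.0, -0.0, 0.1]
grip_width: 32.0
finger_force: 0.0
```

>>> {"api": "arm_command", "payload": {
  "gripper": [32,32,32,32,32],
  "dp": [
    [0,-0.1,0],
    [0,-0.1,0],
    [0,-0.1,0],
    [0,0,0],
    [0,0,0]
  ],
  "twist": [0,0,0,0,0]
}}

```text
time: 6.4
tool_pos: [577.9, -126.0, 84.2]
tcp_rot: [-3.141, 0.0, 0.187]
contact_force: [0.3, 0.2, 0.8]
grip_width: 32.1
finger_force: 0.0
```

>>> {"api": "arm_command", "payload": {
  "gripper": [32,32,32,32,32],
  "dp": [
    [0,-0.1,0],
    [0,-0.06,0],
    [0,0,0],
    [0,0,0],
    [0,0,0]
  ],
  "twist": [0,0,0,0,0]
}}

```text
time: 7.02
tool_pos: [577.3, -122.2, 84.2]
tcp_rot: [-3.142, 0.0, 0.187]
contact_force: [-0.0, -0.0, -0.1]
grip_width: 31.9
finger_force: 0.0
```

>>> {"api": "arm_command", "payload": {
  "gripper": [32,32,32,32,32],
  "dp": [
    [0,-0.06,0],
    [0,-0.06,0],
    [0,-0.06,0],
    [0,-0.06,0],
    [0,-0.06,0]
  ],
  "twist": [0,0,0,0,0]
}}

```text
time: 7.65
tool_pos: [575.9, -114.9, 84.2]
tcp_rot: [3.141, -0.0, 0.187]
contact_force: [-0.4, -1.3, -0.8]
grip_width: 32.5
finger_force: 0.6
```

```bash
python3 - <<'E'
from h import *
s=capture("scene");rel((580,-140),82)
cv2.imwrite("pics/s3.png",np.hstack([cv2.resize(cv2.imread("pics/s.png")[160:290,170:310],None,fx=2.8,fy=2.8),cv2.resize(s[160:290,170:310,::-1],None,fx=2.8,fy=2.8)]))
E
```

```text
t 7.7 tcp [ 575.9 -114.6   84.2] rpy [-3.142 -0.     0.187] F [-0.  -2.  -0.5] units to go [-0.03  1.03  0.09]
```

View pics/s3.png

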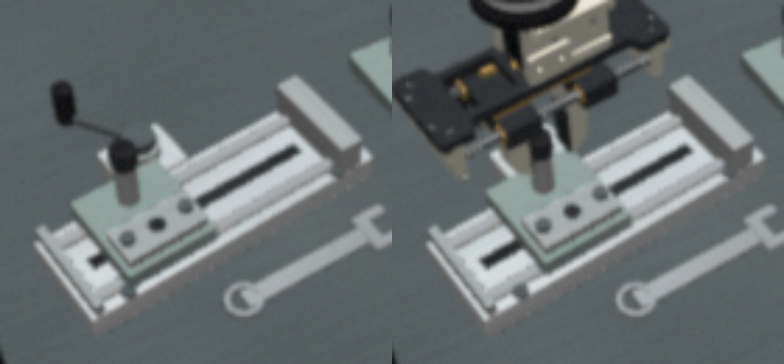

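The carriage has moved well past 8 mm (about 18 mm by the picture), with only about 2 N of drag. It did not catch, so it is free and the lever stays as it is.

>>> {"api": "arm_command", "payload": {
  "gripper": [32,32,32,32,32],
  "dp": [
    [0,-0.2,0],
    [0,-0.3,0],
    [0,-0.3,0],
    [0,-0.3,0],
    [0,-0.3,0]
  ],
  "twist": [0,0,0,0,0]
}}

```text
time: 8.32
tool_pos: [569.4, -79.9, 84.3]
tcp_rot: [3.141, -0.0, 0.187]
contact_force: [1.3, -1.5, -0.7]
grip_width: 32.3
finger_force: 0.8
```

>>> {"api": "arm_command", "payload": {
  "gripper": [32,32,32,32,32],
  "dp": [
    [0,-0.3,0],
    [0,-0.3,0],
    [0,-0.3,0],
    [0,-0.2,0],
    [0,-0.2,0]
  ],
  "twist": [0,0,0,0,0]
}}

```text
time: 8.95
tool_pos: [563.3, -48.3, 84.3]
tcp_rot: [3.141, -0.0, 0.187]
contact_force: [0.4, -1.6, 0.3]
grip_width: 31.8
finger_force: 0.7
```

>>> {"api": "arm_command", "payload": {
  "gripper": [32,32,32,32,32],
  "dp": [
    [0,-0.2,0],
    [0,-0.2,0],
    [0,-0.1,0],
    [0,-0.1,0],
    [0,-0.1,0]
  ],
  "twist": [0,0,0,0,0]
}}

```text
time: 9.57
tool_pos: [560.0, -31.4, 84.2]
tcp_rot: [3.141, 0.0, 0.187]
contact_force: [-0.2, -1.2, 0.2]
grip_width: 32.3
finger_force: 0.7
```

>>> {"api": "arm_command", "payload": {
  "gripper": [32,32,32,32,32],
  "dp": [
    [0,-0.08,0],
    [0,-0.08,0],
    [0,-0.08,0],
    [0,-0.08,0],
    [0,-0.08,0]
  ],
  "twist": [0,0,0,0,0]
}}

```text
time: 10.2
tool_pos: [558.2, -21.5, 84.2]
tcp_rot: [3.141, -0.0, 0.187]
contact_force: [0.6, -1.1, 1.1]
grip_width: 32.1
finger_force: 0.6
```

>>> {"api": "arm_command", "payload": {
  "gripper": [32,32,32,32,32],
  "dp": [
    [0,-0.04,0],
    [0,-0.04,0],
    [0,-0.04,0],
    [0,-0.04,0],
    [0,0,0]
  ],
  "twist": [0,0,0,0,0]
}}

```text
time: 10.82
tool_pos: [557.4, -17.6, 84.2]
tcp_rot: [-3.142, 0.0, 0.187]
contact_force: [1.0, -0.5, 0.1]
grip_width: 31.3
finger_force: 0.3
```

>>> {"api": "arm_command", "payload": {
  "gripper": [32,32,32,32,32],
  "dp": [
    [0,-0.04,0],
    [0,-0.04,0],
    [0,-0.04,0],
    [0,-0.04,0],
    [0,0,0]
  ],
  "twist": [0,0,0,0,0]
}}

```text
time: 11.45
tool_pos: [557.4, -17.1, 84.2]
tcp_rot: [3.136, -0.0, 0.187]
contact_force: [1.9, -15.4, -2.2]
grip_width: 32.1
finger_force: 7.9
```

>>> {"api": "arm_command", "payload": {
  "gripper": [32,32,32,32,32],
  "dp": [
    [0,-0.03,0],
    [0,-0.03,0],
    [0,-0.03,0],
    [0,-0.03,0],
    [0,0,0]
  ],
  "twist": [0,0,0,0,0]
}}

```text
time: 12.08
tool_pos: [557.4, -16.9, 84.1]
tcp_rot: [3.132, -0.001, 0.187]
contact_force: [3.6, -27.7, -5.7]
grip_width: 32.2
finger_force: 13.7
```

>>> {"api": "arm_command", "payload": {
  "gripper": [32,40,50,50,50],
  "dp": [
    [0,0.2,0],
    [0,0.1,0],
    [0,0,0],
    [0,0,0],
    [0,0,0]
  ],
  "twist": [0,0,0,0,0]
}}

```text
time: 12.7
tool_pos: [557.5, -17.7, 84.2]
tcp_rot: [-3.142, 0.0, 0.188]
contact_force: [-0.2, 0.1, 0.2]
grip_width: 49.5
finger_force: 0.0
```

>>> {"api": "arm_command", "payload": {
  "gripper": [50,50,50,50,50],
  "dp": [
    [0,0,-0.4],
    [0,0,-1],
    [0,0,-1],
    [0,0,-1],
    [0,0,-1]
  ],
  "twist": [0,0,0,0,0]
}}

```text
time: 13.32
tool_pos: [557.6, -18.0, 195.8]
tcp_rot: [3.141, -0.001, 0.187]
contact_force: [-0.7, -0.1, -0.5]
grip_width: 50.1
finger_force: 0.0
```

>>> {"api": "arm_command", "payload": {
  "gripper": [50,50,50,50,50],
  "dp": [
    [-1,0,-0.5],
    [-1,0,0],
    [-1,0,0],
    [-1,0,0],
    [0,0,0]
  ],
  "twist": [0,0,0,0,0]
}}

```text
time: 13.95
tool_pos: [458.4, -36.8, 207.6]
tcp_rot: [3.141, -0.001, 0.186]
contact_force: [0.8, 0.7, 0.2]
grip_width: 49.5
finger_force: 0.0
```

```bash
python3 - <<'E'
from h import *
s=capture("scene");t=capture("wrist");rel((580,-140),82)
cv2.imwrite("pics/f.png",np.hstack([cv2.resize(s[130:320,110:350,::-1],(500,396)),cv2.resize(t[:,:,::-1],(300,225)).repeat(1,0) if 0 else np.vstack([cv2.resize(t[...,::-1],(300,225)),np.zeros((171,300,3),np.uint8)])]))
E
```

```text
t 14.05 tcp [460.1 -36.8 207.5] rpy [ 3.141e+00 -2.000e-03  1.870e-01] F [-0.5 -0.   0.4] units to go [3.94 4.94 5.03]
```

View pics/f.png

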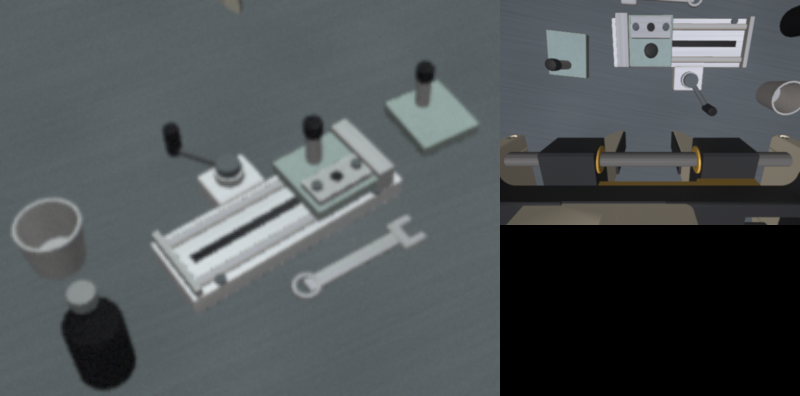

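The carriage (knob at about (313,127) in the left crop) rests against the stop with no gap in either view. The lever and the other things are where they were, and the arm is clear.

```bash
python3 -c "
from plant import *
print(close_job())"
```

```text
the job is handed in; nothing more can be done
None
```

The carriage slid freely with the lever left alone, now rests against the end stop, and the job is handed in at about 14 s with nothing else on the bench disturbed.

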